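# Sweep the loose screw caps off the sorting board into the tray

### The arm

A 7-joint arm with a two-finger parallel gripper is mounted at the origin on the work surface. World frame = base frame: x ahead of the robot, y to its left, z up, the work surface at z = 0. Lengths are in m, angles in degrees, forces in N, time in s.
With the tool pointing down it reaches from about 0.4 to 0.85 m from the base axis. Payload 10.4 kg.
Tool frame: the origin (TCP) lies midway between the tips of the shut fingers; the grasp point (between the pads) lies 19 mm behind it; z points along the fingers, y is the line along which they close (so a half turn about z gives the same grasp; the last joint's range is limited). The gripper opens to 87 mm and grips with 3 to 60 N. Pads are 19 mm wide; open, the fingers measure 117 mm over their backs; the gripper's body (75 mm by 190 mm) begins 51 mm behind the grasp point.
Start: joints at [-76.811, 19.034, -3.707, 83.658, 1.238, 77.344, -5.071], TCP at [0.156, 0.605, 0.223] pointing down, gripper open.
Joint ranges: [-148.97, 148.97], [-28.65, 121.19], [-84.17, 76.75], [9.2, 138.47], [-72.65, 252.65], [3.7, 117.97], [-149.18, 149.18]. Speed limits (degrees/s): [127.2, 127.2, 159.86, 159.86, 180, 180, 180].

### API

Orientations are given as a 3x3 rotation matrix whose columns are the frame's x, y, z axes.
In Python, from rig import sensors, optics, order gives the robot as it stands. The module is installed in compiled form; this text tells all that it offers.
- The arm moves only by the tool arm_command, never from a script. Its argument "rows" is a list of rows, each a list of 7 numbers: the turn, a rotation vector about the tool's x, y, z in degrees, then the shift along the tool's x, y, z in mm, then the opening, from 0 (shut) to 1 (fully open). A call has 1 to 10 rows; each row is the pose to reach, as a shift and turn from the pose commanded when the call began, along the tool's axes at that moment; what a row does not reach only later rows make up. A row lasts 1/12 s, in which the tool goes at most 41.7 mm and 7.16 degrees, less where a joint would pass 70% of its speed; a pose out of reach is approached as far as the arm can. A call with a gripper value outside its range is refused whole. The fingers move at their own pace and stop on an object; "squeeze" is the grip in N (left out, the last holds). Time passes only in rows, so rows that repeat a pose let the fingers close. It gives the time, the measured TCP pose, the force, the opening and the grip force at its end, in the units of the state.
- sensors.observe(): the state, without advancing time (a new reading comes with each control period).
- optics.snapshot(name): name is "side" or "top"; returns a dict with "frame" (420x560x3 uint8, red, green, blue), "range_z" (420x560 float32, m along the optical axis (not along the pixel's ray), 0 where there is no reading), "camera_matrix" (3x3 intrinsics, pixels), "dist" ([k1, k2, p1, p2, k3] as OpenCV has them; the pictures are not rectified), "R" (3x3) and "t" (3): a world point X has camera coordinates R X + t. Camera axes: x right, y down, z forward; pixel columns grow to the right and rows downward; lengths in m; the calibration is good to about 2 mm. A picture is of the moment at which its call begins.
- order.close_job(): hands the job in; it is judged then, once.
The state is a dict: "clock": time; "qpos": joint angles; "joint_velocities": joint speeds; "joint_torque": joint torques, N m; "position": TCP position; "tcp_rot": TCP orientation; "contact_force": force on the tool from outside, world axes, zero at the start; "ft_torque": the same for the moment, N m; "finger_gap": opening from 0.0 (shut) to 1.0 (fully open); "gripper_force": force on a finger pad.
Only numpy, scipy, OpenCV 4.12 (cv2) and the standard library are available. Lean on these libraries where they do the work, as an engineer would, in place of code of your own. Each camera call takes 0.05 s, during which the arm holds its last target. There are 200 camera calls.

### The job

Four white screw caps lie loose on the raised grey sorting board. With the fingers, sweep all four along the board and over its end into the empty open tray that stands against the board; only push them, never lift or carry them. Leave the small jar on the board, the bottle and the measuring cylinder where they stand, and do not touch the egg tray at the board's other end.

Things in the scene. Friction and masses are not known exactly. Their poses are not given: they have to be found in the camera images.
- board: Fixed raised sorting board, grey laminate on wood: 250 mm (its x) by 320 mm (its y) by 40 mm high, flat top without any rim. Origin: centre of its underside, on the bench top (z = 0). Its +y or its -y end faces the tray, the other end faces the egg tray.
- tray: Fixed empty open tray of plain plastic, 250 mm (its x) by 180 mm (its y), rim 30 mm high (10 mm below the board's top), walls 4 mm, floor about 4 mm thick. Origin: centre of its underside. Axes parallel to the board's. It stands 4 mm from either the +y or the -y end of the board, its long side along that end, origin 254 mm from the board's origin.
- egg_tray: Fixed egg tray holding brown eggs, 250 mm (its x) by 180 mm (its y), the eggs reach 66 mm above the bench. Origin: centre of its underside. Stands against the end of the board opposite to the tray, 4 mm from it, its origin 254 mm from the board's origin. Not to be touched.
- cap1: White plastic screw cap lying flat on the board as a disc, 40 mm across, 16 mm high, about 18 g, loose. Origin: the middle of the cap, 8 mm above its underside. The four caps are alike; at least 45 mm of clear board lies between any two, they lie two to either side (in the board's x) of the jar's row.
- cap2: White plastic screw cap lying flat on the board as a disc, 40 mm across, 16 mm high, about 18 g, loose. Origin: the middle of the cap, 8 mm above its underside. The four caps are alike; at least 45 mm of clear board lies between any two, they lie two to either side (in the board's x) of the jar's row.
- cap3: White plastic screw cap lying flat on the board as a disc, 40 mm across, 16 mm high, about 18 g, loose. Origin: the middle of the cap, 8 mm above its underside. The four caps are alike; at least 45 mm of clear board lies between any two, they lie two to either side (in the board's x) of the jar's row.
- cap4: White plastic screw cap lying flat on the board as a disc, 40 mm across, 16 mm high, about 18 g, loose. Origin: the middle of the cap, 8 mm above its underside. The four caps are alike; at least 45 mm of clear board lies between any two, they lie two to either side (in the board's x) of the jar's row.
- jar: Small closed glass jar with steel lid standing on the board between the caps, near the board's long middle line (its y axis), 38 mm across, 50 mm high, about 90 g, loose. Origin: centre of its underside. To be left alone.
- bottle: Amber glass bottle with white cap, 50 mm across, 110 mm high, about 200 g, loose, on the bench close beyond the board's far (+x) long edge. Origin: centre of its underside. To be left alone.
- cylinder: Slim glass measuring cylinder on a round foot: foot 50 mm across, tube 22 mm across, 120 mm high, about 120 g, loose, on the bench close beyond the board's far (+x) long edge. Origin: centre of its underside. To be left alone.
Things that resemble listed ones, but are neither listed nor needed, are in the scene too. What is shaped like the cap1 but brown or red is not meant.

How it is judged (in metres and radians):
At the end, for the whole second after the job is handed in: All four caps are within the tray's walls (their centres inside, less than 42 mm above its underside) and at rest; jar, bottle and measuring cylinder upright (within 0.15 rad) and within 15 mm of where they stood (x of cap1 in the frame of tray between -0.119 and 0.119 m and y of cap1 in the frame of tray between -0.084 and 0.084 m and z of each of cap1, cap2, cap3, cap4 in the frame of tray below 0.042 m and linear speed of each of cap1, cap2, cap3, cap4 below 0.03 m/s and x of cap2 in the frame of tray between -0.119 and 0.119 m and y of cap2 in the frame of tray between -0.084 and 0.084 m and x of cap3 in the frame of tray between -0.119 and 0.119 m and y of cap3 in the frame of tray between -0.084 and 0.084 m and x of cap4 in the frame of tray between -0.119 and 0.119 m and y of cap4 in the frame of tray between -0.084 and 0.084 m and distance of each of jar, bottle, cylinder from where it was at the start of the episode below 0.015 m and angle between each of jar, bottle, cylinder's own z axis and vertical below 0.15 rad); the robot touches nothing.
It fails at once if a cap is lifted more than 22 mm above the board's top (height (world z) of any of cap1, cap2, cap3, cap4 above 0.07 m).
It fails at once if the jar, bottle or measuring cylinder is displaced more than 15 mm (distance of any of jar, bottle, cylinder from where it was at the start of the episode above 0.015 m).
It fails at once if the robot touches the egg tray or its eggs (contact force between any of the fingers, the arm and egg_tray above 1 N).
It also fails if it takes over 72 s, if anything falls off the work surface, if the arm or the gripper's body presses on something with over 40 N, if the wrist force passes 120 N, or if a joint passes its speed limit or range.

## Working session

There is one attempt and no reset: what is moved stays moved. The work goes in short steps, Python scripts to look and compute and a tool call to move; the robot and the scene stay as the last step left them, time stands still between calls to the robot, and variables do not carry over. Pictures are saved under pics/ and viewed, at most 12 in all, crops included, and the job is handed in when it is done.

Besides the shell and the picture viewer there is one more tool, called after "Call:" as name([rows], argument=value, ...), one row to a line, values as JSON. arm_command: Moves the arm, as the interface text tells. Its arguments: {"type":"object","properties":{"rows":{"type":"array"},"squeeze":{"type":"number"}},"required":["rows"]}

```bash
mkdir -p pics; python3 - <<'E'
from rig import sensors, optics
import cv2,numpy as np
s=sensors.observe();print(s['clock'],s['position'],s['tcp_rot'],s['finger_gap'])
for n in('top','side'):
    d=optics.snapshot(n);cv2.imwrite(f'pics/{n}0.png',d['frame'][:,:,::-1]);print(n,d['camera_matrix'],d['dist'],-d['R'].T@d['t'])
E
```

```text
0.0 [0.15624563 0.60474987 0.22174143] [[-9.68212249e-01  2.50129891e-01 -2.78780368e-04]
 [ 2.50130031e-01  9.68211201e-01 -1.42742203e-03]
 [-8.71226432e-05 -1.45177884e-03 -9.99998942e-01]] 0.9967946641528483
top [[533.56660063   0.         271.75969634]
 [  0.         533.56660063 213.1949801 ]
 [  0.           0.           1.        ]] [0.06989858 0.         0.         0.         0.        ] [0.45595175 0.00669136 1.03434718]
side [[506.8786941    0.         277.97962782]
 [  0.         506.8786941  207.94940176]
 [  0.           0.           1.        ]] [0.03038203 0.         0.         0.         0.        ] [0.50451153 0.63249752 0.69953103]
```

View pics/top0.png

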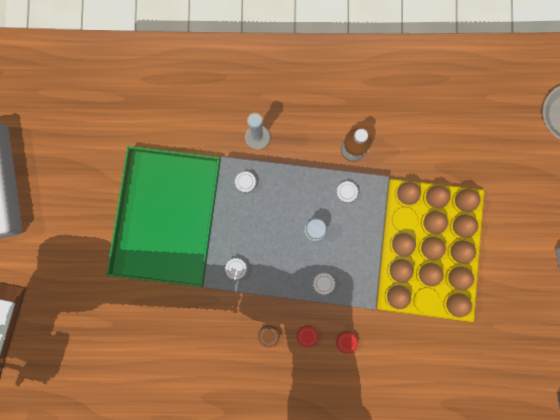

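View pics/side0.png

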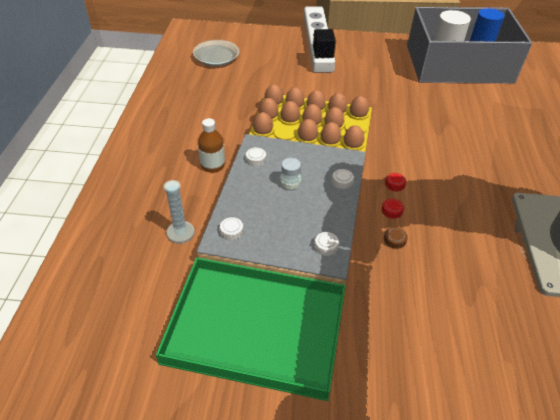

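Top view: the four caps are at (246,181), (347,191), (236,268) and (324,284), the last in shadow. The jar is at (316,229), the cylinder at (257,130), the bottle at (357,140), the green tray on the left and the yellow egg tray on the right. Lookalikes are the brown cap at (269,337), the red caps at (307,336) and (347,342), and the bottle's white cap at (361,135). I choose the four white discs on the board and check them in a crop.

```bash
cat > h.py <<'E'
import cv2,numpy as np
from rig import optics,sensors
def ray(d,uv,z):
    p=cv2.undistortPoints(np.array(uv,float).reshape(-1,1,2),d['camera_matrix'],d['dist']).reshape(-1,2)
    r=np.c_[p,np.ones(len(p))]@d['R']; c=-d['R'].T@d['t']
    return c+r*((z-c[2])/r[:,2])[:,None]
def blobs(d,mask,amin):
    n,l,s,c=cv2.connectedComponentsWithStats(mask.astype(np.uint8))
    return [(c[i],s[i,4],l==i) for i in range(1,n) if s[i,4]>amin]
E
python3 - <<'E'
from h import *
T=optics.snapshot('top');S=optics.snapshot('side')
a=cv2.resize(T['frame'][150:310,200:400],None,fx=3,fy=3)[:,:,::-1]
b=cv2.resize(S['frame'][140:260,200:370],None,fx=3,fy=3)[:,:,::-1]
cv2.imwrite('pics/c1.png',a)
# board from grey corners; tray and egg tray masks
h=cv2.cvtColor(T['frame'],cv2.COLOR_RGB2HSV)
for nm,m,z in(('tray',(abs(h[...,0].astype(int)-65)<20)&(h[...,1]>100),.03),('egg',(abs(h[...,0].astype(int)-27)<5)&(h[...,1]>180)&(h[...,2]>120),.03)):
    c,a_,mm=max(blobs(T,m,200),key=lambda b:b[1])
    box=cv2.boxPoints(cv2.minAreaRect(np.argwhere(mm)[:,::-1].astype(np.float32)))
    print(nm,box.round(),ray(T,box,z).round(3)[:,:2].tolist())
print('board',ray(T,[(221,157),(389,176),(378,309),(205,287)],.04).round(4)[:,:2].tolist())
print('caps top',ray(T,[(246,181),(347,191),(236,268),(324,284)],.056).round(4)[:,:2].tolist())
print('caps side',ray(S,[(231,227),(256,155),(327,242),(343,178)],.056).round(4)[:,:2].tolist())
print('jar',ray(T,[(316,229)],.085).round(3),ray(S,[(291,166)],.09).round(3))
print('cyl foot',ray(T,[(257,137)],.01).round(3),ray(S,[(180,232)],.01).round(3),'cyl top',ray(T,[(255,120)],.12).round(3))
print('bottle top',ray(T,[(361,135)],.11).round(3),ray(S,[(208,124)],.11).round(3))
E
```

```text
tray [[106. 275.]
 [124. 144.]
 [220. 157.]
 [202. 288.]] [[0.455, 0.33], [0.705, 0.309], [0.682, 0.125], [0.433, 0.151]]
egg [[376. 312.]
 [389. 178.]
 [487. 188.]
 [474. 322.]] [[0.396, -0.172], [0.645, -0.199], [0.629, -0.379], [0.382, -0.347]]
board [[0.6804, 0.1214], [0.6479, -0.1961], [0.4012, -0.1736], [0.4352, 0.144]]
caps top [[0.6319, 0.0717], [0.6157, -0.1156], [0.4707, 0.0864], [0.4446, -0.074]]
caps side [[0.6312, 0.0788], [0.6144, -0.1101], [0.469, 0.0922], [0.4454, -0.0657]]
jar [[ 0.542 -0.057  0.085]] [[ 0.542 -0.049  0.09 ]]
cyl foot [[0.728 0.055 0.01 ]] [[0.728 0.062 0.01 ]] cyl top [[0.729 0.054 0.12 ]]
bottle top [[ 0.707 -0.133  0.11 ]] [[ 0.707 -0.125  0.11 ]]
```

View pics/c1.png

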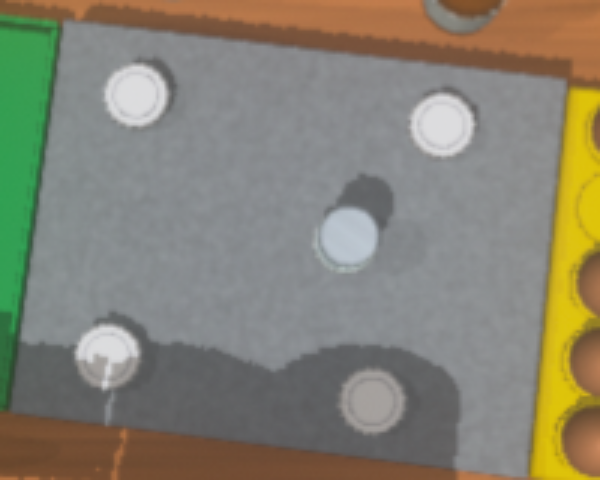

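The crop confirms four white caps; the light line on the one at (236,268) is only a gap in the gripper's shadow. The board is turned about -6°. I'll push with shut fingers and the tool's y along the board's y, which keeps the gripper body clear of the bottle and cylinder. First step: approach at height.

Call:
arm_command([
  [0, 0, -1, -30, -22, 0, 0],
  [0, 0, -2, -60, -44, 0, 0],
  [0, 0, -3, -90, -66, 0, 0],
  [0, 0, -4, -120, -89, 0, 0],
  [0, 0, -5, -150, -111, 0, 0],
  [0, 0, -6, -180, -133, 0, 0],
  [0, 0, -7, -210, -155, 0, 0],
  [0, 0, -8, -240, -177, 0, 0],
  [0, 0, -8.4, -270, -199, 0, 0],
  [0, 0, -8.4, -300, -221, 0, 0],
])

```text
clock: 1.03
position: [0.3923, 0.3145, 0.2226]
tcp_rot: [[-0.994, 0.105, 0.0], [0.105, 0.994, 0.0], [-0.0, 0.0, -1.0]]
contact_force: [1.5, 0.0, -1.2]
finger_gap: 0.33
gripper_force: 0.0
```

```bash
cat >> h.py <<'E'
C=np.array([.541,-.024]);A=np.deg2rad(83.9);BY=np.array([np.cos(A),np.sin(A)]);BX=np.array([BY[1],-BY[0]])
def here():
    s=sensors.observe();p=s['position'];q=p[:2]-C;R=s['tcp_rot']
    print('t %.2f bx %.1f by %.1f z %.1f yaw %.2f gap %.2f F %s'%(s['clock'],q@BX*1e3,q@BY*1e3,p[2]*1e3,np.degrees(np.arctan2(R[1,1],R[0,1])),s['finger_gap'],s['contact_force'].round(1)))
    return s
def go(bx,by,z):
    s=here();w=np.r_[C+BX*bx/1e3+BY*by/1e3,z/1e3]-s['position'];print('tool shift',(s['tcp_rot'].T@w*1e3).round(1))
E
python3 -c "
from h import *
for p in [(.632,.075),(.615,-.113),(.470,.089),(.445,-.070),(.542,-.053)]:
  q=np.array(p)-C;print((q@BX*1e3).round(1),(q@BY*1e3).round(1))
go(80,58,130)"
```

```text
80.0 108.1
83.0 -80.6
-82.6 104.8
-90.6 -55.9
4.1 -28.7
t 1.03 bx -183.8 by 320.7 z 222.6 yaw 83.95 gap 0.33 F [ 1.5  0.  -1.2]
tool shift [-263.6 -263.    92.5]
```

Call:
arm_command([
  [0, 0, 0, -32, -32, 0, 0],
  [0, 0, 0, -64, -64, 10, 0],
  [0, 0, 0, -96, -96, 20, 0],
  [0, 0, 0, -128, -128, 30, 0],
  [0, 0, 0, -160, -160, 40, 0],
  [0, 0, 0, -190, -190, 50, 0],
  [0, 0, 0, -215, -215, 62, 0],
  [0, 0, 0, -240, -240, 75, 0],
  [0, 0, 0, -258, -256, 88, 0],
  [0, 0, 0, -264, -263, 93, 0],
])

```text
clock: 1.87
position: [0.6273, 0.0203, 0.1268]
tcp_rot: [[-0.994, 0.111, -0.002], [0.111, 0.994, -0.004], [0.001, -0.004, -1.0]]
contact_force: [-0.6, 0.5, -0.3]
finger_gap: 0.005
gripper_force: 0.0
```

```bash
python3 -c "
from h import *
go(80,58,46)
d=optics.snapshot('top');cv2.imwrite('pics/t1.png',cv2.resize(d['frame'][120:330,80:500],None,fx=1.8,fy=1.8)[:,:,::-1])"
```

```text
t 1.87 bx 81.1 by 53.2 z 126.8 yaw 83.60 gap 0.00 F [-0.6  0.5 -0.3]
tool shift [ 1.1  5.1 80.7]
```

View pics/t1.png

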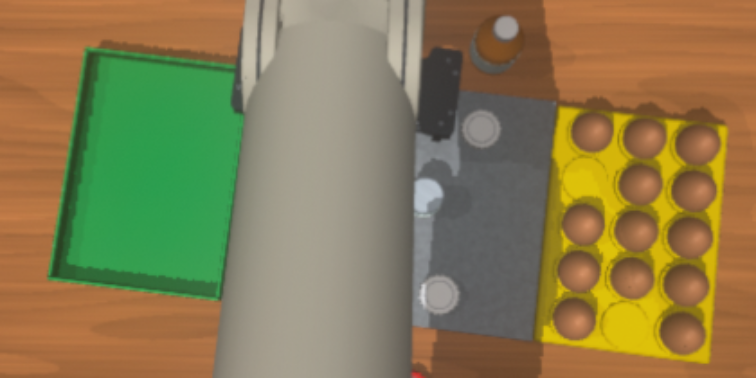

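The top view shows the arm hiding cap A, the cylinder and C. B (480,128), D (440,295), the jar (427,195) and the bottle are unmoved, and the body end at (440,90) is clear of the bottle. Next I descend and check from the side.

Call:
arm_command([
  [0, 0, 0, 0, 2, 15, 0],
  [0, 0, 0, 0, 3, 30, 0],
  [0, 0, 0, 0, 3, 45, 0],
  [0, 0, 0, 0, 3, 60, 0],
  [0, 0, 0, 0, 3, 70, 0],
  [0, 0, 0, 0, 3, 78, 0],
  [0, 0, 0, 0, 3, 81, 0],
  [0, 0, 0, 0, 3, 81, 0],
])

```text
clock: 2.58
position: [0.6262, 0.03, 0.0482]
tcp_rot: [[-0.994, 0.106, -0.001], [0.106, 0.994, 0.0], [0.001, 0.0, -1.0]]
contact_force: [0.5, -0.2, 1.1]
finger_gap: 0.006
gripper_force: 0.0
```

```bash
python3 -c "
from h import *
go(80,180,46)
d=optics.snapshot('side');cv2.imwrite('pics/s1.png',cv2.resize(d['frame'][100:300,140:400],None,fx=3,fy=3)[:,:,::-1])"
```

```text
t 2.58 bx 78.9 by 62.7 z 48.2 yaw 83.93 gap 0.01 F [ 0.5 -0.2  1.1]
tool shift [ -1.1 117.3   2.2]
```

View pics/s1.png

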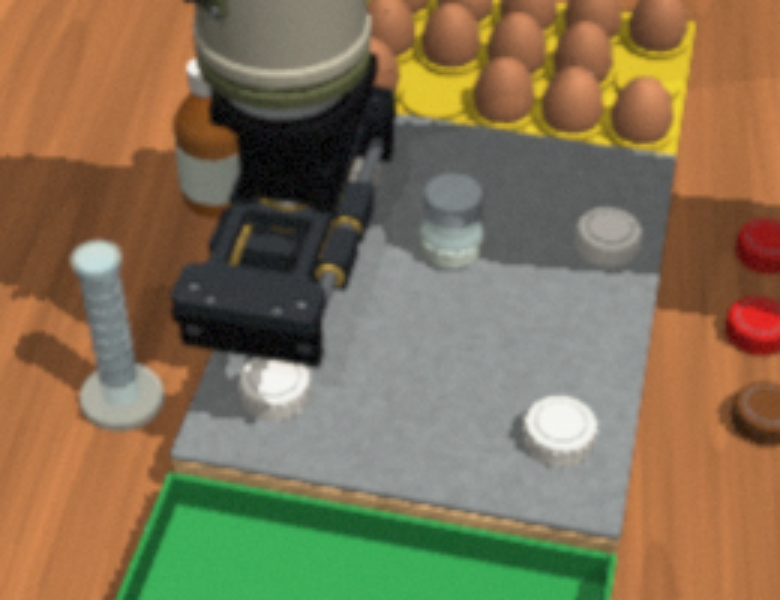

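Side view: the shut fingers are in line behind cap A (277,380), clear of the cylinder (115,340) and the jar (452,225). Push A out now.

Call:
arm_command([
  [0, 0, 0, -1, 8, 2, 0],
  [0, 0, 0, -1, 16, 2, 0],
  [0, 0, 0, -1, 26, 2, 0],
  [0, 0, 0, -1, 36, 2, 0],
  [0, 0, 0, -1, 46, 2, 0],
  [0, 0, 0, -1, 56, 2, 0],
  [0, 0, 0, -1, 66, 2, 0],
  [0, 0, 0, -1, 76, 2, 0],
  [0, 0, 0, -1, 86, 2, 0],
  [0, 0, 0, -1, 96, 2, 0],
])

```text
clock: 3.47
position: [0.6376, 0.1262, 0.0465]
tcp_rot: [[-0.994, 0.106, -0.0], [0.106, 0.994, 0.0], [0.0, 0.0, -1.0]]
contact_force: [0.5, -0.3, 0.2]
finger_gap: 0.002
gripper_force: 0.0
```

Call:
arm_command([
  [0, 0, 0, 0, 10, 0, 0],
  [0, 0, 0, 0, 20, 0, 0],
  [0, 0, 0, 0, 30, 0, 0],
  [0, 0, 0, 0, 38, 0, 0],
  [0, 0, 0, 0, 38, 0, 0],
])

```text
clock: 3.88
position: [0.6415, 0.1656, 0.0464]
tcp_rot: [[-0.995, 0.103, -0.0], [0.103, 0.995, 0.001], [0.0, 0.001, -1.0]]
contact_force: [-0.7, 0.7, -0.3]
finger_gap: 0.009
gripper_force: 0.0
```

```bash
python3 -c "
from h import *
go(83,-131,130)
d=optics.snapshot('side');cv2.imwrite('pics/s2.png',cv2.resize(d['frame'][100:400,140:440],None,fx=2,fy=2)[:,:,::-1])"
```

```text
t 3.88 bx 79.8 by 199.2 z 46.4 yaw 84.06 gap 0.01 F [-0.7  0.7 -0.3]
tool shift [  -2.2 -330.1  -84. ]
```

View pics/s2.png

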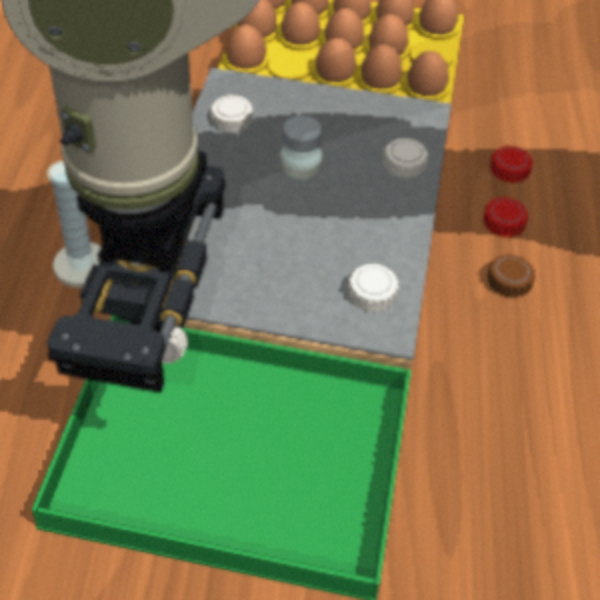

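Cap A shows at (172,345) inside the tray near its board-side wall; the others are unmoved. Raise and go behind B.

Call:
arm_command([
  [0, 0, 0, 0, 0, -25, 0],
  [0, 0, 0, 0, -5, -55, 0],
  [0, 0, 0, 0, -35, -80, 0],
  [0, 0, 0, 0, -75, -84, 0],
  [0, 0, 0, -1, -115, -84, 0],
  [0, 0, 0, -1, -155, -84, 0],
  [0, 0, 0, -2, -195, -84, 0],
  [0, 0, 0, -2, -235, -84, 0],
  [0, 0, 0, -2, -270, -84, 0],
  [0, 0, 0, -2, -300, -84, 0],
])

```text
clock: 4.77
position: [0.6107, -0.14, 0.1309]
tcp_rot: [[-0.994, 0.109, 0.0], [0.109, 0.994, -0.001], [-0.0, -0.001, -1.0]]
contact_force: [0.7, 0.1, -1.6]
finger_gap: 0.005
gripper_force: 0.0
```

Call:
arm_command([
  [0, 0, 0, 0, -18, 0, 0],
  [0, 0, 0, 0, -30, 0, 0],
  [0, 0, 0, 0, -30, 0, 0],
])

```text
clock: 5.02
position: [0.6076, -0.1694, 0.1307]
tcp_rot: [[-0.994, 0.111, -0.0], [0.111, 0.994, -0.001], [0.0, -0.001, -1.0]]
contact_force: [-0.0, -0.4, 1.1]
finger_gap: 0.004
gripper_force: 0.0
```

```bash
python3 -c "
from h import *
go(83,-130,46)
d=optics.snapshot('side');cv2.imwrite('pics/s3.png',cv2.resize(d['frame'][100:400,140:440],None,fx=2,fy=2)[:,:,::-1])"
```

```text
t 5.02 bx 81.7 by -137.5 z 130.7 yaw 83.64 gap 0.00 F [-0.  -0.4  1.1]
tool shift [-1.3  7.6 84.7]
```

View pics/s3.png

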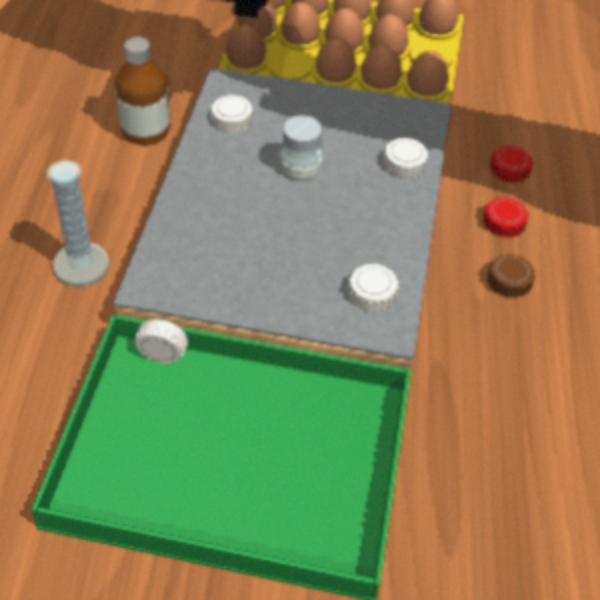

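Cap A leans on the tray's board-side wall (162,340) with its centre inside. I'll push B on a line turned 10° inward so that it lands beside A.

Call:
arm_command([
  [0, 0, -3, -3, 2, 10, 0],
  [0, 0, -6, -6, 4, 20, 0],
  [0, 0, -9, -9, 7, 35, 0],
  [0, 0, -9.7, -10, 7, 50, 0],
  [0, 0, -9.7, -10, 7, 65, 0],
  [0, 0, -9.7, -10, 7, 77, 0],
  [0, 0, -9.7, -10, 7, 84, 0],
  [0, 0, -9.7, -10, 7, 84, 0],
  [0, 0, -9.7, -10, 7, 84, 0],
])

```text
clock: 5.82
position: [0.6195, -0.1591, 0.0467]
tcp_rot: [[-0.998, -0.064, -0.0], [-0.064, 0.998, 0.0], [0.0, 0.0, -1.0]]
contact_force: [0.9, -0.1, 0.1]
finger_gap: 0.007
gripper_force: 0.0
```

```bash
python3 -c "
from h import *
go(91.7,-130,46)
d=optics.snapshot('side');cv2.imwrite('pics/s4.png',cv2.resize(d['frame'][50:250,140:400],None,fx=3,fy=3)[:,:,::-1])"
```

```text
t 5.82 bx 92.4 by -125.9 z 46.7 yaw 93.65 gap 0.01 F [ 0.9 -0.1  0.1]
tool shift [ 1.4 -3.9  0.7]
```

View pics/s4.png

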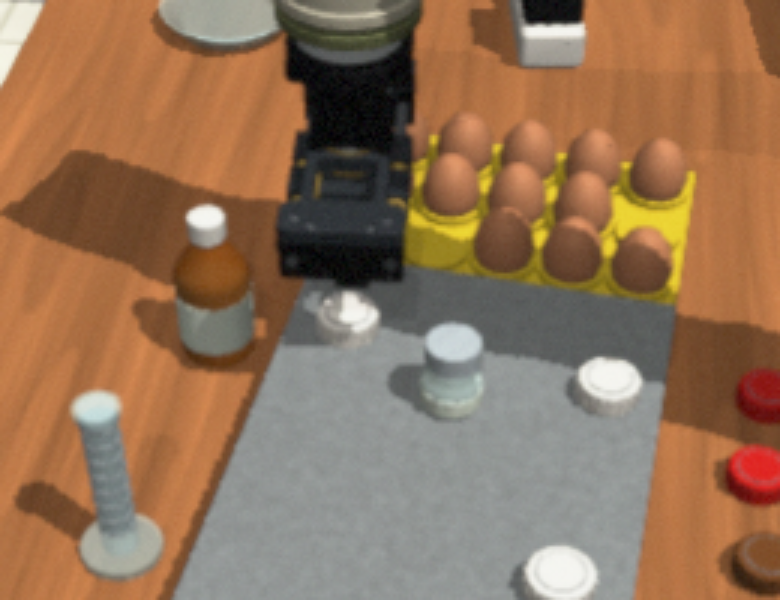

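The fingers stand behind B (348,318) and in line, clear of the bottle (213,290). Push along tool y.

Call:
arm_command([
  [0, 0, 0, 0, 8, 0, 0],
  [0, 0, 0, 0, 16, 0, 0],
  [0, 0, 0, 0, 26, 0, 0],
  [0, 0, 0, 0, 36, 0, 0],
  [0, 0, 0, 0, 48, 0, 0],
  [0, 0, 0, 0, 60, 0, 0],
  [0, 0, 0, 0, 72, 0, 0],
  [0, 0, 0, 0, 84, 0, 0],
  [0, 0, 0, 0, 96, 0, 0],
  [0, 0, 0, 0, 108, 0, 0],
])

```text
clock: 6.7
position: [0.6124, -0.0505, 0.0465]
tcp_rot: [[-0.998, -0.063, -0.0], [-0.063, 0.998, 0.0], [0.0, 0.0, -1.0]]
contact_force: [-0.1, -1.1, -0.2]
finger_gap: 0.005
gripper_force: 0.2
```

Call:
arm_command([
  [0, 0, 0, 0, 12, 0, 0],
  [0, 0, 0, 0, 24, 0, 0],
  [0, 0, 0, 0, 36, 0, 0],
  [0, 0, 0, 0, 48, 0, 0],
  [0, 0, 0, 0, 60, 0, 0],
  [0, 0, 0, 0, 72, 0, 0],
  [0, 0, 0, 0, 82, 0, 0],
  [0, 0, 0, 0, 90, 0, 0],
  [0, 0, 0, 0, 96, 0, 0],
  [0, 0, 0, 0, 100, 0, 0],
])

```text
clock: 7.53
position: [0.6062, 0.0488, 0.0465]
tcp_rot: [[-0.998, -0.064, -0.0], [-0.064, 0.998, 0.0], [0.0, 0.0, -1.0]]
contact_force: [-0.1, -0.8, -0.6]
finger_gap: 0.004
gripper_force: 0.1
```

```bash
python3 -c "
from h import *
go(35,200,46)
d=optics.snapshot('side');cv2.imwrite('pics/s5.png',cv2.resize(d['frame'][100:400,140:440],None,fx=2,fy=2)[:,:,::-1])
h=cv2.cvtColor(d['frame'],cv2.COLOR_RGB2HSV)
for c,a,m in blobs(d,(h[...,1]<40)&(h[...,2]>185),60): 
  q=ray(d,c,.056)[0,:2]-C;print(c.round(),a,(q@BX*1e3).round(),(q@BY*1e3).round())"
```

```text
t 7.53 bx 57.1 by 79.3 z 46.5 yaw 93.64 gap 0.00 F [-0.1 -0.8 -0.6]
tool shift [  1.3 122.7   0.5]
[455.  17.] 325 -308.0 -758.0
[ 60. 167.] 16062 429.0 39.0
[324.  60.] 93 5.0 -455.0
[208. 122.] 75 203.0 -155.0
[172. 185.] 113 210.0 39.0
[250. 234.] 80 43.0 120.0
[327. 241.] 354 -83.0 105.0
[222. 266.] 186 71.0 193.0
[545. 275.] 63 -426.0 97.0
```

B rides ahead of the fingers. Push on over the end.

Call:
arm_command([
  [0, 0, 0, 0, 8, 0, 0],
  [0, 0, 0, 0, 18, 0, 0],
  [0, 0, 0, 0, 30, 0, 0],
  [0, 0, 0, 0, 42, 0, 0],
  [0, 0, 0, 0, 54, 0, 0],
  [0, 0, 0, 0, 68, 0, 0],
  [0, 0, 0, 0, 82, 0, 0],
  [0, 0, 0, 0, 96, 0, 0],
  [0, 0, 0, 0, 110, 0, 0],
  [0, 0, 0, 0, 122, 0, 0],
])

```text
clock: 8.42
position: [0.5983, 0.1719, 0.0465]
tcp_rot: [[-0.998, -0.064, -0.0], [-0.064, 0.998, 0.0], [0.0, 0.0, -1.0]]
contact_force: [-0.9, 0.6, 1.0]
finger_gap: 0.005
gripper_force: 0.0
```

Call:
arm_command([
  [0, 0, 0, 0, 0, -25, 0],
  [0, 0, 0, 0, 0, -55, 0],
  [0, 0, 3, 0, 0, -84, 0],
  [0, 0, 7, 15, 0, -84, 0],
  [0, 0, 9.7, 35, -10, -84, 0],
  [0, 0, 9.7, 55, -35, -84, 0],
  [0, 0, 9.7, 75, -60, -84, 0],
  [0, 0, 9.7, 90, -85, -84, 0],
  [0, 0, 9.7, 95, -110, -84, 0],
  [0, 0, 9.7, 95, -130, -84, 0],
])

```text
clock: 9.25
position: [0.5109, 0.0325, 0.1308]
tcp_rot: [[-0.994, 0.107, -0.0], [0.107, 0.994, 0.001], [0.0, 0.001, -1.0]]
contact_force: [1.4, 0.4, 0.3]
finger_gap: 0.01
gripper_force: 0.0
```

```bash
python3 -c "
from h import *
go(-82.6,53,46)
d=optics.snapshot('side');cv2.imwrite('pics/s5.png',cv2.resize(d['frame'][100:400,140:440],None,fx=2,fy=2)[:,:,::-1])"
```

```text
t 9.25 bx -36.0 by 53.0 z 130.8 yaw 83.87 gap 0.01 F [1.4 0.4 0.3]
tool shift [46.6 -0.1 84.8]
```

View pics/s5.png

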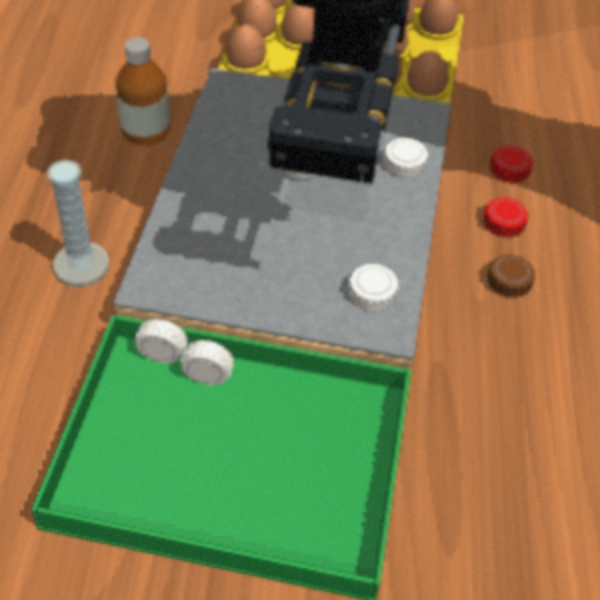

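A (162,340) and B (207,362) are both in the tray, leaning on its wall. Next is C at (373,285).

Call:
arm_command([
  [0, 0, 0, 20, 0, 0, 0],
  [0, 0, 0, 40, 0, 10, 0],
  [0, 0, 0, 47, 0, 30, 0],
  [0, 0, 0, 47, 0, 50, 0],
  [0, 0, 0, 47, 0, 70, 0],
  [0, 0, 0, 47, 0, 82, 0],
  [0, 0, 0, 47, 0, 84, 0],
  [0, 0, 0, 47, 4, 84, 0],
  [0, 0, 0, 47, 10, 84, 0],
  [0, 0, 0, 47, 20, 84, 0],
])

```text
clock: 10.13
position: [0.4681, 0.0593, 0.0475]
tcp_rot: [[-0.994, 0.107, 0.001], [0.107, 0.994, 0.001], [-0.001, 0.001, -1.0]]
contact_force: [-0.4, -0.4, 0.2]
finger_gap: 0.005
gripper_force: 0.0
```

```bash
python3 -c "
from h import *
go(-83,200,46)"
```

```text
t 10.13 bx -81.3 by 75.1 z 47.5 yaw 83.85 gap 0.00 F [-0.4 -0.4  0.2]
tool shift [  1.8 124.9   1.6]
```

Call:
arm_command([
  [0, 0, 0, 0, 12, 0, 0],
  [0, 0, 0, 0, 24, 0, 0],
  [0, 0, 0, 0, 36, 0, 0],
  [0, 0, 0, 0, 48, 0, 0],
  [0, 0, 0, 0, 62, 0, 0],
  [0, 0, 0, 0, 76, 0, 0],
  [0, 0, 0, 0, 90, 0, 0],
  [0, 0, 0, 0, 104, 0, 0],
  [0, 0, 0, 0, 116, 0, 0],
  [0, 0, 0, 0, 127, 0, 0],
])

```text
clock: 10.97
position: [0.4808, 0.1866, 0.0465]
tcp_rot: [[-0.994, 0.105, -0.0], [0.105, 0.994, 0.0], [0.0, 0.0, -1.0]]
contact_force: [-0.1, -0.7, -0.4]
finger_gap: 0.007
gripper_force: 0.0
```

Call:
arm_command([
  [0, 0, 0, 0, 0, -25, 0],
  [0, 0, 0, 0, 0, -55, 0],
  [0, 0, 3, 0, -20, -84, 0],
  [0, 0, 6, 3, -55, -84, 0],
  [0, 0, 10, 6, -95, -84, 0],
  [0, 0, 10, 9, -135, -84, 0],
  [0, 0, 10, 12, -175, -84, 0],
  [0, 0, 10, 15, -215, -84, 0],
  [0, 0, 10, 16, -250, -84, 0],
  [0, 0, 10, 16, -280, -84, 0],
])

```text
clock: 11.8
position: [0.4346, -0.0939, 0.1308]
tcp_rot: [[-0.96, 0.279, 0.001], [0.279, 0.96, 0.0], [-0.0, 0.001, -1.0]]
contact_force: [1.2, -0.3, -0.3]
finger_gap: 0.005
gripper_force: 0.0
```

```bash
python3 -c "
from h import *
go(-99,-105,46)
d=optics.snapshot('side');cv2.imwrite('pics/s6.png',cv2.resize(d['frame'][100:400,140:440],None,fx=2,fy=2)[:,:,::-1])"
```

```text
t 11.80 bx -98.4 by -80.8 z 130.8 yaw 73.81 gap 0.00 F [ 1.2 -0.3 -0.3]
tool shift [ -3.6 -24.   84.8]
```

View pics/s6.png

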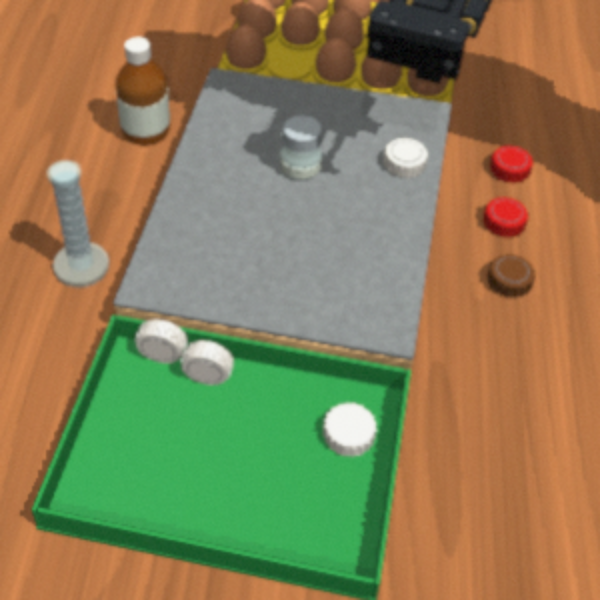

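C lies flat in the tray (350,428). D, the last one, is at (405,155).

Call:
arm_command([
  [0, 0, 0, -3, -15, 0, 0],
  [0, 0, 0, -3, -24, 10, 0],
  [0, 0, 0, -3, -24, 30, 0],
  [0, 0, 0, -3, -24, 50, 0],
  [0, 0, 0, -3, -24, 70, 0],
  [0, 0, 0, -3, -24, 82, 0],
  [0, 0, 0, -3, -24, 84, 0],
  [0, 0, 0, -3, -20, 84, 0],
  [0, 0, 0, -3, -12, 84, 0],
  [0, 0, 0, -3, -2, 84, 0],
])

```text
clock: 12.68
position: [0.4385, -0.0938, 0.0475]
tcp_rot: [[-0.961, 0.278, 0.002], [0.278, 0.961, 0.0], [-0.001, 0.001, -1.0]]
contact_force: [0.9, 0.6, -0.8]
finger_gap: 0.002
gripper_force: 0.0
```

Call:
arm_command([
  [0, 0, 0, 0, 12, 0, 0],
  [0, 0, 0, 0, 24, 0, 0],
  [0, 0, 0, 0, 36, 0, 0],
  [0, 0, 0, 0, 48, 0, 0],
  [0, 0, 0, 0, 60, 0, 0],
  [0, 0, 0, 0, 72, 0, 0],
  [0, 0, 0, 0, 84, 0, 0],
  [0, 0, 0, 0, 96, 0, 0],
  [0, 0, 0, 0, 106, 0, 0],
  [0, 0, 0, 0, 112, 0, 0],
])

```text
clock: 13.52
position: [0.4689, 0.0148, 0.0465]
tcp_rot: [[-0.961, 0.276, 0.0], [0.276, 0.961, 0.0], [-0.0, 0.0, -1.0]]
contact_force: [0.2, 0.1, 0.5]
finger_gap: 0.007
gripper_force: 0.2
```

```bash
python3 -c "
from h import *
go(-47,200,46)
d=optics.snapshot('side')
h=cv2.cvtColor(d['frame'],cv2.COLOR_RGB2HSV)
for c,a,m in blobs(d,(h[...,1]<40)&(h[...,2]>170),60): 
  q=ray(d,c,.056)[0,:2]-C;print(c.round(),a,(q@BX*1e3).round(),(q@BY*1e3).round())"
```

```text
t 13.52 bx -75.8 by 31.0 z 46.5 yaw 73.98 gap 0.01 F [0.2 0.1 0.5]
tool shift [  0.8 171.5   0.6]
[310.  20.] 209 72.0 -646.0
[457.  21.] 416 -314.0 -739.0
[ 60. 166.] 16136 429.0 39.0
[219.  60.] 79 253.0 -396.0
[209. 123.] 89 201.0 -153.0
[172. 186.] 119 211.0 40.0
[323. 225.] 116 -72.0 72.0
[181. 233.] 239 156.0 143.0
[545. 267.] 151 -427.0 81.0
[233. 271.] 408 50.0 199.0
[315. 313.] 458 -86.0 245.0
```

D is ahead of the fingers, as planned. Continue.

Call:
arm_command([
  [0, 0, 0, 0, 8, 0, 0],
  [0, 0, 0, 0, 18, 0, 0],
  [0, 0, 0, 0, 30, 0, 0],
  [0, 0, 0, 0, 42, 0, 0],
  [0, 0, 0, 0, 54, 0, 0],
  [0, 0, 0, 0, 66, 0, 0],
  [0, 0, 0, 0, 78, 0, 0],
  [0, 0, 0, 0, 90, 0, 0],
  [0, 0, 0, 0, 102, 0, 0],
  [0, 0, 0, 0, 114, 0, 0],
])

```text
clock: 14.4
position: [0.5004, 0.124, 0.0465]
tcp_rot: [[-0.961, 0.277, -0.0], [0.277, 0.961, 0.0], [0.0, 0.0, -1.0]]
contact_force: [0.1, -0.1, 0.7]
finger_gap: 0.004
gripper_force: 0.1
```

Call:
arm_command([
  [0, 0, 0, 0, 12, 0, 0],
  [0, 0, 0, 0, 24, 0, 0],
  [0, 0, 0, 0, 36, 0, 0],
  [0, 0, 0, 0, 48, 0, 0],
  [0, 0, 0, 0, 57, 0, 0],
  [0, 0, 0, 0, 57, 0, 0],
])

```text
clock: 14.9
position: [0.5162, 0.18, 0.0465]
tcp_rot: [[-0.962, 0.275, 0.0], [0.275, 0.962, 0.001], [-0.0, 0.001, -1.0]]
contact_force: [-0.3, -0.5, 0.3]
finger_gap: 0.006
gripper_force: 0.0
```

Call:
arm_command([
  [0, 0, 0, 0, 0, -25, 0],
  [0, 0, 0, 0, 0, -55, 0],
  [0, 0, 0, 0, -20, -84, 0],
  [0, 0, 0, 0, -55, -94, 0],
  [0, 0, 0, 0, -90, -94, 0],
  [0, 0, 0, 0, -125, -94, 0],
  [0, 0, 0, 0, -150, -94, 0],
  [0, 0, 0, 0, -165, -94, 0],
  [0, 0, 0, 0, -165, -94, 0],
  [0, 0, 0, 0, -165, -94, 0],
])

```text
clock: 15.73
position: [0.4703, 0.0191, 0.1407]
tcp_rot: [[-0.961, 0.278, 0.0], [0.278, 0.961, 0.001], [-0.0, 0.001, -1.0]]
contact_force: [-0.3, -0.5, -0.3]
finger_gap: 0.004
gripper_force: 0.0
```

```bash
python3 -c "
from h import *
here()
d=optics.snapshot('side');cv2.imwrite('pics/s7.png',cv2.resize(d['frame'][100:400,140:440],None,fx=2,fy=2)[:,:,::-1])"
```

```text
t 15.73 bx -74.8 by 35.4 z 140.7 yaw 73.86 gap 0.00 F [-0.3 -0.5 -0.3]
```

View pics/s7.png

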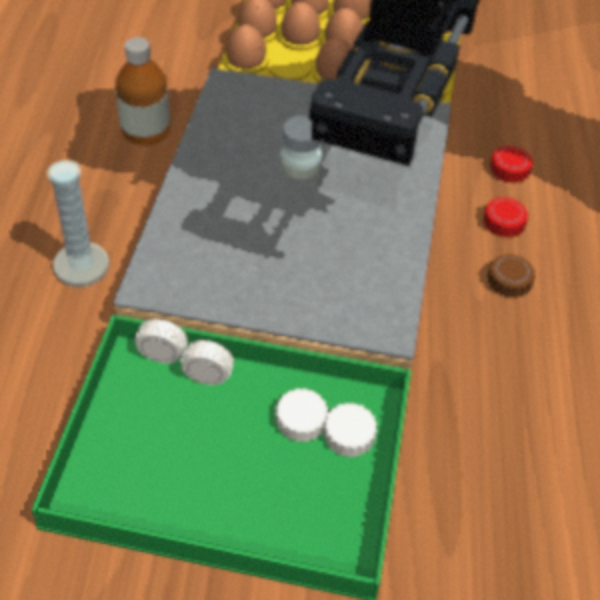

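All four look to be in the tray. I'll check where the two leaning caps' centres are using depth.

```bash
python3 -c "
from h import *
TC=C+BY*.254
for n in('side','top'):
  d=optics.snapshot(n);h=cv2.cvtColor(d['frame'],cv2.COLOR_RGB2HSV)
  w=cv2.morphologyEx(((h[...,1]<60)&(h[...,2]>80)).astype(np.uint8),cv2.MORPH_OPEN,np.ones((3,3)))
  v,u=np.nonzero(w&(d['range_z']>0));p=cv2.undistortPoints(np.c_[u,v].astype(float).reshape(-1,1,2),d['camera_matrix'],d['dist']).reshape(-1,2)
  z=d['range_z'][v,u];X=(np.c_[p*z[:,None],z]-d['t'])@d['R'];q=X[:,:2]-TC;q=np.c_[q@BX,q@BY,X[:,2]]*1e3
  for lo,hi in((55,115),(10,55),(-55,-20),(-115,-55)):
    k=(q[:,0]>lo)&(q[:,0]<hi)&(abs(q[:,1])<88)
    if k.sum()>10: print(n,k.sum(),'min',np.percentile(q[k],3,0).round(),'max',np.percentile(q[k],97,0).round())
"
```

```text
side 455 min [ 60. -82.  13.] max [ 96. -63.  45.]
side 451 min [ 19. -70.  10.] max [ 53. -51.  44.]
side 429 min [-54. -64.   5.] max [-27. -18.  22.]
side 680 min [-102.  -51.    7.] max [-56. -14.  22.]
top 209 min [ 60. -83.  13.] max [ 97. -67.  44.]
top 210 min [ 18. -71.  11.] max [ 54. -56.  43.]
top 288 min [-54. -57.   5.] max [-27. -22.  22.]
top 435 min [-101.  -53.    7.] max [-57. -19.  22.]
```

The leaning caps' centres sit about 25 mm high, below the rim. The wall therefore keeps them at least 8 mm in from its inner face, which is inside the limit. The arm is clear, so I hand in.

```bash
python3 -c "
from rig import order
print(order.close_job())"
```

```text
the job is handed in; nothing more can be done
None
```

All four caps are in the tray (two flat, two leaning on its board-side wall); the jar, bottle and measuring cylinder look unmoved and the egg tray was not touched. The job is handed in after about 16 s of robot time, but no verdict came back.

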